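# Stop the scraper stand rocking, then slide the bench scraper into its slot

## Task

The wooden scraper stand rocks because its levelling foot, the one under the black knob, is screwed up too far: turn the knob clockwise seen from above until the stand rests firmly on all four feet, without screwing on until it rocks the other way, and let go. Then take the bench scraper out of the wire drainer and slide it, blade down, all the way into the longer of the stand's two slots. Leave the stand about where it is, and do not tip or push aside the tin standing on it, the oil bottle, the salt mill or the tumbler.

Things in the scene. Friction and masses are not known exactly. Their poses are not given: they have to be found in the camera images.
- stand: loose stand of brown wood, 3 kg: board 240 (x) by 190 mm (y), top 42 mm above the worktop, on four rubber feet; on its back half a block 84 x 170 mm (x +4 to +88 mm), top 102 mm above the worktop, with two slots along y. Origin on the worktop under the board's centre, z up. While the levelling foot is short the stand tips towards it (up to 0.04 rad) and rocks; with the foot right it lies level.
- leveller (a joint): angle of the black knob, rad, growing clockwise seen from above, which lengthens the foot; a full turn moves foot and knob 8 mm (steep thread). Starts at -3.0 to -1.6 (foot 3.8 to 2 mm short). At about +0.3 the stand sits level on four feet; -0.3 to +0.8 will do (the rubber gives); beyond that it rocks the other way. Turns stiffly (0.06 N m), stays where left, may be gripped anew.
- knob (a point): centre of the grip of the round fluted black knob, on its axis (z, up): 44 mm across, grip 20 mm high, at the stand's x -95, y -72 mm. This point is 33 mm above the board's top when the foot is right, up to 4 mm more at the start.
- long_slot (a point): middle of the mouth of the longer slot (128 mm long along y, 6 mm wide in x, its mouth bevelled to about 13 mm), at the block's top; the slot's floor lies 58 mm below. Axes as the stand's. It is 62 mm behind the stand's centre.
- short_slot (a point): middle of the mouth of the shorter slot (80 mm long, 6 mm wide), 36 mm in front of the longer; too short for the scraper and not used.
- scraper_handle (a point): middle of the wooden handle of the bench scraper, loose, 0.26 kg: handle 22 mm thick (x), 124 long (y), 30 high (z); below it the flat steel blade, 3 mm thick, 120 long (y), reaching 84 mm below the handle's underside. z up, blade down; it stands in the drainer, may lean by 0.1 rad, and lifts out straight up. Front and back are alike.
- scraper_edge (a point): middle of the blade's lower edge, 99 mm below the handle's middle; axes as the handle's. When home in the longer slot it is on the slot's floor, 58 mm below the mouth, and the handle's middle 41 mm above the mouth.
- drainer: fixed wire drainer on a white drip tray, 150 x 150 mm, origin on the worktop under its centre; eight wire loops 65 mm high, 16 mm apart along x; the blade (along y) stands between loops at x -40 and -24 mm, its edge 16 mm above the worktop; a fixed saucer, reaching 120 mm above the worktop, stands at x +44 to +54 mm.
- foot_a: the levelling foot, domed rubber, 27 mm across, under the knob; origin at its underside.
- foot_b: fixed foot at the stand's x +95, y -72 mm; origin at its underside.
- foot_c: fixed foot at x +95, y +72 mm, diagonally opposite the levelling foot; origin at its underside; it hangs above the worktop while the levelling foot is too short.
- foot_d: fixed foot at x -95, y +72 mm; origin at its underside.
- tin: loose food tin, 57 mm across, 72 mm high, on the stand's board near the knob (at least 85 mm from the knob's axis); origin at its underside.
- oil_bottle: loose oil bottle, 62 mm across, 257 mm high; origin at its underside; stands between stand and drainer, towards the back.
- salt_mill: loose salt mill, 62 mm across, 197 mm high; origin at its underside; stands between stand and drainer, towards the front.
- tumbler: loose drinking glass, 81 mm across, 93 mm high; origin at its underside; stands at the right, towards the back.

How it is judged:
On the way, in this order (a step that is already met when the one before it is completed fails the run):
1. the stand, let go of, rests firmly on all four feet (each bears more than 1 N) (contact force between each of foot_a, foot_b, foot_c, foot_d and anything else above 1 N and contact force between the fingers and stand below 0.1 N), for 0.3 s.
2. the scraper is fully home in the longer slot and let go of (z of scraper_edge in the frame of stand below 0.051 m and horizontal distance between scraper_edge and long_slot below 0.009 m and angle between the z axis of scraper_edge and the z axis of stand, either way round below 0.1 rad and angle between the x axis of scraper_edge and the x axis of stand, either way round below 0.3 rad and contact force between the fingers and anything else below 0.1 N), for 0.2 s.
At the end, for the whole second after the job is handed in: The stand rests on all four feet, each bearing more than 1 N, and is still; the scraper stands blade down in the longer slot, its edge within 7 mm of the slot's floor and within 9 mm of the slot's middle, upright in it to 0.1 rad (contact force between each of foot_a, foot_b, foot_c, foot_d and anything else above 1 N and z of scraper_edge in the frame of stand below 0.051 m and horizontal distance between scraper_edge and long_slot below 0.009 m and angle between the z axis of scraper_edge and the z axis of stand, either way round below 0.1 rad and angle between the x axis of scraper_edge and the x axis of stand, either way round below 0.3 rad and linear speed of stand below 0.02 m/s and angular speed of stand below 0.1 rad/s); the robot touches nothing.
It fails at once if the tin is tipped (0.35 rad) or pushed more than 5 cm (angle between tin's own z axis and vertical above 0.35 rad or distance of tin from where it was at the start of the episode above 0.05 m).
It fails at once if the oil bottle is tipped (0.35 rad) or pushed more than 5 cm (angle between oil_bottle's own z axis and vertical above 0.35 rad or distance of oil_bottle from where it was at the start of the episode above 0.05 m).
It fails at once if the salt mill is tipped (0.35 rad) or pushed more than 5 cm (angle between salt_mill's own z axis and vertical above 0.35 rad or distance of salt_mill from where it was at the start of the episode above 0.05 m).
It fails at once if the tumbler is tipped (0.35 rad) or pushed more than 5 cm (angle between tumbler's own z axis and vertical above 0.35 rad or distance of tumbler from where it was at the start of the episode above 0.05 m).
It fails at once if the stand is pushed more than 5 cm (distance of stand from where it was at the start of the episode above 0.05 m).
It also fails if it takes over 72 s, if anything falls off the work surface, if the arm or the gripper's body presses on something with over 40 N, if the wrist force passes 120 N, or if a joint passes its speed limit or range.

## Robot

A 6-joint arm with a two-finger parallel gripper is mounted at the origin on a cart in front of the work surface, level with it; the furniture and walls round the work are solid. World frame = base frame: x ahead of the robot, y to its left, z up, the work surface at z = 0. Lengths are in m, angles in rad, forces in N, time in s.
With the tool pointing down it reaches from about 0.375 to 0.9 m from the base axis. Payload 3.1 kg.
Tool frame: the origin (TCP) lies at the very end of the fingers, on their centre line; the grasp point (between the pads) lies 19 mm behind it; z points along the fingers, y is the line along which they close (so a half turn about z gives the same grasp; the last joint's range is limited). The gripper opens to 87 mm and grips with 3 to 60 N. Pads are 19 mm wide; open, the fingers measure 117 mm over their backs; the gripper's body (75 mm by 190 mm) begins 51 mm behind the grasp point.
Start: joints at [-1.343, 0.527, 1.433, -0, 1.181, -0.178], TCP at [0.247, -0.574, 0.223] pointing down, gripper open.
Joint ranges: [-3.08, 3.08], [-0.75, 2.2], [0.22, 2.44], [-1.43, 4.57], [0, 2.65], [-2.85, 2.85]. Speed limits (rad/s): [2.79, 2.79, 3.14, 3.14, 3.14, 3.14].

## Interface

Orientations are given as a unit quaternion [x, y, z, w].
In Python, from rig import robot gives the robot as it stands. The module is installed in compiled form; this text tells all that it offers.
- The arm moves only by the tool servo_tool, never from a script. Its argument "rows" is one flat list of numbers, 5 for each row, row after row: the closure, from -1 (fully open) to 1 (shut), so that 0 is half open, then the shift along the tool's x, y, z in m, then the turn about the tool's z in degrees. A call has 1 to 5 rows; each row shifts and turns the commanded pose from where the row before left it, along the tool's axes as they then stand; what a row does not reach is not made up. A row lasts 1/12 s, in which the tool goes at most 41.7 mm and 7.16 degrees, less where a joint would pass 70% of its speed; a pose out of reach is approached as far as the arm can. A call with a gripper value outside its range is refused whole. The fingers move at their own pace and stop on an object; "newtons" is the grip in N (left out, the last holds). Time passes only in rows, so rows that do not move let the fingers close. It gives the time, the measured TCP pose, the force, the opening and the grip force at its end, in the units of the state.
- robot.get_obs(): the state, without advancing time (a new reading comes with each control period).
- robot.camera(name): name is "scene" or "top" or "wrist"; returns a dict with "pixels" (384x512x3 uint8, red, green, blue), "intrinsics" (3x3 intrinsics, pixels), "dist" ([k1, k2, p1, p2, k3] as OpenCV has them; the pictures are not rectified), "rvec" (rotation vector, rad) and "tvec" (3), from world to camera coordinates, as OpenCV has them; the wrist camera has in their place "mount" (4x4, takes a point from camera to tool coordinates, whose origin is the TCP and whose axes are the flange's). Camera axes: x right, y down, z forward; pixel columns grow to the right and rows downward; lengths in m; the calibration is good to about 2 mm. A picture is of the moment at which its call begins: read the wrist's pose just before it. There is no depth.
- robot.hand_in(): hands the job in; it is judged then, once.
Trained networks look in a picture, given as the dict that the camera call returned (one of the last four; its "shot" number tells which), for a name from the list of things; names that differ only in an ending like _2 or _b are one class to them, and where a whole thing is asked for, a point or a joint stands for the part that bears it (a point fixed in the world has none). Each returns a list of dicts, best first, with "score" (0 to 1); they miss things now and then, are a little off and sometimes report something else, mostly with a low value. They report only what shows in the picture. A call takes as long as a camera call.
- robot.spot_in(picture, query): "at" ([x, y, z] in m, in world coordinates, good to about 4 mm: the middle of the surface that is visible of it).
- robot.outline_of(picture, query): "region" (384x512 bool, what is visible of it).
- robot.place_of(picture, query): "at" ([x, y, z] in m, in world coordinates, good to about 4 mm: a listed point, or the origin of a listed thing).
The state is a dict: "time": time; "q": joint angles; "joint_velocities": joint speeds; "joint_torque": joint torques, N m; "position": TCP position; "tool_rot": TCP orientation; "ft_force": force on the tool from outside, world axes, zero at the start; "moment": the same for the moment, N m; "grip_width": finger opening in m; "grip_force": force on a finger pad.
Only numpy, scipy, OpenCV 4.12 (cv2) and the standard library are available. Lean on these libraries where they do the work, as an engineer would, in place of code of your own. Each camera call takes 0.05 s, during which the arm holds its last target. There are 200 camera calls.

## Working session

There is one attempt and no reset: what is moved stays moved. The work goes in short steps, Python scripts to look and compute and a tool call to move; the robot and the scene stay as the last step left them, time stands still between calls to the robot, and variables do not carry over. Pictures are saved under pics/ and viewed, at most 11 in all, crops included, and the job is handed in when it is done.

Besides the shell and the picture viewer there is one more tool, called after "Request:" by a JSON object that holds its "api" and its "payload". servo_tool: Moves the arm, as the interface text tells. Its arguments: {"type":"object","properties":{"rows":{"type":"array","items":{"type":"number"}},"newtons":{"type":"number"}},"required":["rows"]}

```bash
mkdir -p pics
cat > h.py <<'E'
from rig import robot
import numpy as np, cv2
from scipy.spatial.transform import Rotation as R
def pose():
    o=robot.get_obs(); return np.array(o["position"]), R.from_quat(o["tool_rot"])
def save(p,n): cv2.imwrite(f"pics/{n}.png",cv2.cvtColor(p["pixels"],cv2.COLOR_RGB2BGR))
def st():
    o=robot.get_obs(); p,r=pose()
    print("t",round(o["time"],2),"p",np.round(p,4),"tool x",np.round(r.as_matrix()[:,0],3),"y",np.round(r.as_matrix()[:,1],3),"q",np.round(o["q"],2),"F",np.round(o["ft_force"],1),"w",round(o["grip_width"],4))
E
python3 - <<'E'
from h import *
st()
for c in ["scene","top"]:
    p=robot.camera(c); save(p,c+"0")
    for n in ["stand","knob","long_slot","short_slot","scraper_handle","scraper_edge","drainer","tin","oil_bottle","salt_mill","tumbler","leveller"]:
        try:
            d=robot.place_of(p,n)
            print(c,n,[(np.round(x["at"],3).tolist(),round(x["score"],2)) for x in d[:2]])
        except Exception as e: print(n,e)
E
```

```text
t 0.0 p [ 0.2466 -0.5735  0.2216] tool x [0.919 0.395 0.   ] y [ 0.395 -0.919 -0.002] q [-1.34  0.53  1.43 -0.    1.18 -0.18] F [-0.2 -0.6 -0.2] w 0.0871
scene stand [([0.502, -0.231, -0.002], 0.95)]
scene knob [([0.4, -0.298, 0.075], 0.57)]
scene long_slot [([0.562, -0.236, 0.103], 0.89), ([0.503, -0.231, -0.002], 0.31)]
scene short_slot [([0.526, -0.235, 0.101], 0.8)]
scene scraper_handle [([0.493, 0.237, 0.115], 0.69), ([0.56, -0.234, 0.105], 0.48)]
scene scraper_edge [([0.503, 0.236, 0.016], 0.62)]
scene drainer [([0.529, 0.223, -0.003], 0.71)]
scene tin [([0.524, -0.236, 0.102], 0.73), ([0.421, -0.203, 0.039], 0.6)]
scene oil_bottle [([0.525, 0.221, -0.001], 0.69), ([0.652, -0.011, -0.002], 0.55)]
scene salt_mill [([0.429, -0.001, 0.002], 0.63), ([0.559, -0.235, 0.103], 0.18)]
scene tumbler [([0.65, -0.437, 0.004], 0.78), ([0.523, -0.233, 0.101], 0.26)]
leveller it knows: drainer, foot, knob, long_slot, oil_bottle, salt_mill, scraper_edge, scraper_handle, short_slot, stand, tin, tumbler
top stand [([0.501, -0.229, 0.001], 0.7)]
top knob [([0.404, -0.3, 0.077], 0.69)]
top long_slot [([0.559, -0.236, 0.097], 0.88)]
top short_slot [([0.528, -0.234, 0.101], 0.84)]
top scraper_handle [([0.497, 0.24, 0.11], 0.85)]
top scraper_edge [([0.496, 0.238, 0.013], 0.62)]
top drainer [([0.532, 0.227, 0.003], 0.88)]
top tin [([0.42, -0.201, 0.038], 0.6)]
top oil_bottle [([0.654, -0.013, -0.004], 0.55)]
top salt_mill [([0.428, -0.002, 0.001], 0.89), ([0.533, 0.227, 0.003], 0.33)]
top tumbler [([0.655, -0.438, 0.0], 0.69)]
leveller it knows: drainer, foot, knob, long_slot, oil_bottle, salt_mill, scraper_edge, scraper_handle, short_slot, stand, tin, tumbler
```

View pics/scene0.png

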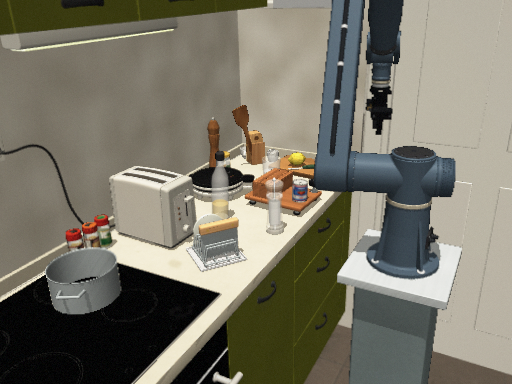

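View pics/top0.png

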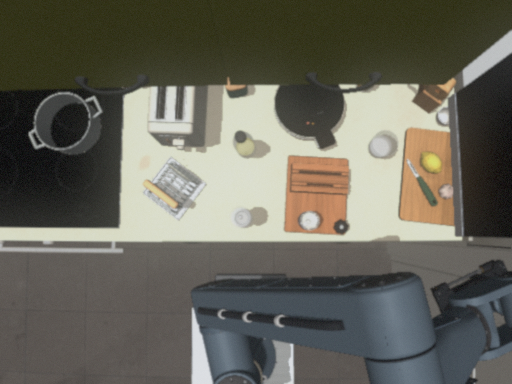

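The scene view shows the scraper in the drainer at about (218,228) and the stand with the tin at about (285,190). In the top view the stand is at (317,195), the knob at (341,227), and the scraper handle is diagonal at (160,193). Next I'll measure the yaws.

```bash
cat >> h.py <<'E'
def ray(p,uv,z):  # fixed cam: pixels -> world at height z
    uv=np.array(uv,float).reshape(-1,1,2)
    n=cv2.undistortPoints(uv,p["intrinsics"],np.array(p["dist"])).reshape(-1,2)
    d=np.c_[n,np.ones(len(n))]
    if "rvec" in p:
        M=cv2.Rodrigues(np.array(p["rvec"]))[0]; c=-M.T@np.array(p["tvec"]).ravel(); d=d@M
    else:
        m=np.array(p["mount"]); t,r=p["pose"]; W=r.as_matrix()
        c=t+W@m[:3,3]; d=d@(W@m[:3,:3]).T
    return c+d*((z-c[2])/d[:,2])[:,None]
def wrist():
    ps=pose(); p=robot.camera("wrist"); p["pose"]=ps; return p
def rect(p,n,z):
    d=robot.outline_of(p,n)[0]; v,u=np.nonzero(d["region"])
    w=ray(p,np.c_[u,v],z)[:,:2]; (c,s,a)=cv2.minAreaRect((w*1000).astype(np.float32))
    print(n,round(d["score"],2),"c",np.round(c,1),"size",np.round(s,1),"ang",round(a,1),"mean",np.round(w.mean(0)*1000,1))
E
python3 - <<'E'
from h import *
p=robot.camera("top")
rect(p,"stand",.042);rect(p,"scraper_handle",.13);rect(p,"long_slot",.102);rect(p,"drainer",.0);rect(p,"knob",.08)
E
```

```text
Traceback (most recent call last):
  File "h.py", line 23, in rect
    d=robot.outline_of(p,n)[0]; v,u=np.nonzero(d["region"])
      ~~~~~~~~~~~~~~~~~~~~~^^^
IndexError: list index out of range
```

Run:
```python
from h import *
p=robot.camera("top")
for n,z in [("stand",.042),("scraper_handle",.13),("long_slot",.102),("drainer",.0),("knob",.08)]:
    try: rect(p,n,z)
    except IndexError: print("miss",n)
```

```text
stand 0.78 c [ 499.2 -235.2] size [196.2 242.8] ang 86.8 mean [ 504.9 -233.9]
scraper_handle 0.67 c [495.9 231.1] size [134.6  26.9] ang 53.7 mean [497.8 233.1]
long_slot 0.64 c [ 496.2 -225.5] size [183.4 230.7] ang 87.7 mean [ 501.6 -226.6]
drainer 0.69 c [528.5 221.4] size [154.5 153.7] ang 53.4 mean [531.5 214. ]
knob 0.56 c [ 400.2 -298.1] size [39.  41.6] ang 88.9 mean [ 400.4 -297.5]
```

Request:
{"api": "servo_tool", "payload": {"rows": [1, 0.028, -0.021, -0.006, 0, 1, 0.028, -0.021, -0.006, 0, 1, 0.028, -0.021, -0.006, 0, 1, 0.028, -0.021, -0.006, 0, 1, 0.028, -0.021, -0.006, 0], "newtons": 30}}

```text
time: 2.02
position: [0.3344, -0.4211, 0.2528]
tool_rot: [0.98, 0.201, 0.0, -0.0]
ft_force: [0.4, -0.9, -0.6]
grip_width: 0.0619
grip_force: 0.0
```

Request:
{"api": "servo_tool", "payload": {"rows": [1, 0.028, -0.021, -0.006, 0, 1, 0.028, -0.021, -0.006, 0, 1, 0.028, -0.021, -0.006, 0, 1, 0.028, -0.021, -0.006, 0, 1, 0.028, -0.021, -0.006, 0]}}

```text
time: 2.43
position: [0.4217, -0.2692, 0.2831]
tool_rot: [0.98, 0.201, 0.0, 0.0]
ft_force: [0.3, -0.8, 0.4]
grip_width: 0.0282
grip_force: 0.0
```

Request:
{"api": "servo_tool", "payload": {"rows": [1, 0, 0, 0, -7, 1, 0, 0, 0, -7, 1, 0, 0, 0, -7, 1, 0, 0, 0, -7, 1, 0, 0, 0, -7]}}

```text
time: 2.85
position: [0.4212, -0.2705, 0.2827]
tool_rot: [0.872, 0.49, 0.0, 0.0]
ft_force: [0.0, -0.3, -0.3]
grip_width: 0.0018
grip_force: 0.0
```

Request:
{"api": "servo_tool", "payload": {"rows": [1, 0, 0, 0, -7, 1, 0, 0, 0, -7, 1, 0, 0, 0, -7, 1, 0, 0, 0, -7, 1, 0, 0, 0, -1]}}

```text
time: 3.27
position: [0.4211, -0.2707, 0.2827]
tool_rot: [0.723, 0.691, -0.0, 0.0]
ft_force: [0.2, -0.3, 0.9]
grip_width: 0.0005
grip_force: 0.0
```

Run:
```python
from h import *
p=wrist(); st(); save(p,"w1"); print(np.round(p["mount"],3).tolist(), np.round(p["intrinsics"],0).tolist())
for n in ["stand","knob","long_slot","short_slot","tin"]:
    print(n,[(np.round(x["at"],4).tolist(),round(x["score"],2)) for x in robot.place_of(p,n)[:2]])
```

```text
t 3.32 p [ 0.4211 -0.2707  0.2826] tool x [ 0.049  0.999 -0.   ] y [ 0.999 -0.049  0.   ] q [-0.79  0.29  1.66  0.    1.19 -0.75] F [0.1 0.5 0.1] w 0.0005
[[-0.0, -0.966, -0.257, 0.07], [1.0, -0.0, 0.0, 0.0], [-0.0, -0.257, 0.966, -0.163], [0.0, 0.0, 0.0, 1.0]] [[297.0, 0.0, 257.0], [0.0, 297.0, 196.0], [0.0, 0.0, 1.0]]
stand [([0.5032, -0.2306, -0.0034], 0.79), ([0.4194, -0.1984, 0.041], 0.68)]
knob [([0.4037, -0.3004, 0.0733], 0.85)]
long_slot [([0.5634, -0.2379, 0.0997], 0.75)]
short_slot [([0.5276, -0.2327, 0.1003], 0.6)]
tin [([0.4205, -0.2025, 0.0386], 0.71), ([0.5043, -0.2322, -0.0023], 0.39)]
```

View pics/w1.png

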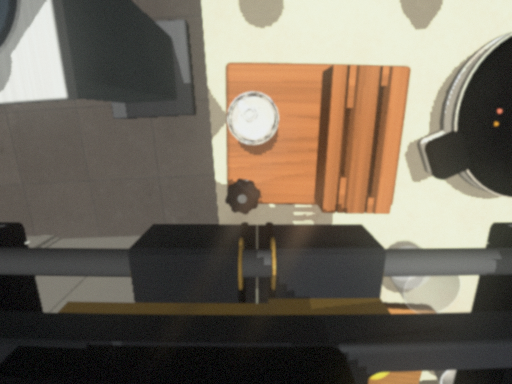

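The wrist view shows the stand nearly square in the image. The tin is at (253,118), the knob at (243,196), the slots at x≈345 (short) and x≈382 (long). I'll now touch-probe the tilt: the block top on the tilt axis first, then the board near the knob.

Request:
{"api": "servo_tool", "payload": {"rows": [1, 0.002, 0.0248, 0.033, 0, 1, 0.002, 0.0248, 0.033, 0, 1, 0.002, 0.0248, 0.033, 0, 1, 0.002, 0.0248, 0.033, 0, 1, 0.002, 0.0248, 0.033, 0]}}

```text
time: 3.98
position: [0.5466, -0.2667, 0.116]
tool_rot: [0.724, 0.689, 0.0, 0.0]
ft_force: [-0.4, -0.1, 1.4]
grip_width: 0.0004
grip_force: 0.0
```

Request:
{"api": "servo_tool", "payload": {"rows": [1, 0, 0, 0.008, 0, 1, 0, 0, 0.004, 0, 1, 0, 0, 0, 0]}}

```text
time: 4.23
position: [0.5444, -0.2661, 0.1045]
tool_rot: [0.724, 0.69, -0.0, -0.002]
ft_force: [-0.3, 0.1, 0.9]
grip_width: 0.0005
grip_force: 0.0
```

Request:
{"api": "servo_tool", "payload": {"rows": [1, 0, 0, 0.001, 0, 1, 0, 0, 0.001, 0, 1, 0, 0, 0, 0]}}

```text
time: 4.48
position: [0.5456, -0.2675, 0.1055]
tool_rot: [0.724, 0.69, 0.0, 0.002]
ft_force: [-0.4, -0.6, -0.5]
grip_width: 0.0006
grip_force: 0.0
```

Request:
{"api": "servo_tool", "payload": {"rows": [1, 0, 0, 0.001, 0, 1, 0, 0, 0.001, 0, 1, 0, 0, 0, 0]}}

```text
time: 4.73
position: [0.5453, -0.2669, 0.1021]
tool_rot: [0.724, 0.69, 0.0, 0.0]
ft_force: [-0.2, 0.7, -1.2]
grip_width: 0.0005
grip_force: 0.0
```

Request:
{"api": "servo_tool", "payload": {"rows": [1, 0, 0, 0.001, 0, 1, 0, 0, 0, 0]}}

```text
time: 4.9
position: [0.5456, -0.2668, 0.1012]
tool_rot: [0.724, 0.69, 0.0, 0.0]
ft_force: [-0.9, 1.1, 4.0]
grip_width: 0.0002
grip_force: 2.2
```

Request:
{"api": "servo_tool", "payload": {"rows": [1, 0, 0, 0.001, 0, 1, 0, 0, 0, 0]}}

```text
time: 5.07
position: [0.5459, -0.2668, 0.1009]
tool_rot: [0.724, 0.69, 0.0, 0.001]
ft_force: [-1.1, 1.9, 8.5]
grip_width: 0.0003
grip_force: 4.5
```

Request:
{"api": "servo_tool", "payload": {"rows": [1, 0, 0, 0.001, 0, 1, 0, 0, 0, 0]}}

```text
time: 5.23
position: [0.546, -0.2668, 0.1007]
tool_rot: [0.724, 0.69, 0.0, 0.001]
ft_force: [-1.6, 3.1, 12.3]
grip_width: 0.0001
grip_force: 6.5
```

Request:
{"api": "servo_tool", "payload": {"rows": [1, 0, 0, -0.012, 0, 1, -0.0123, -0.0281, 0, 0, 1, -0.0123, -0.0281, 0, 0, 1, -0.0124, -0.0282, 0, 0, 1, 0, 0, 0.03, 0]}}

```text
time: 5.65
position: [0.4578, -0.3029, 0.0845]
tool_rot: [0.725, 0.689, -0.001, 0.003]
ft_force: [1.1, -0.0, -0.6]
grip_width: 0.0008
grip_force: 0.0
```

Request:
{"api": "servo_tool", "payload": {"rows": [1, 0, 0, 0.03, 0, 1, 0, 0, 0.004, 0, 1, 0, 0, 0.003, 0, 1, 0, 0, 0.001, 0, 1, 0, 0, 0, 0]}}

```text
time: 6.07
position: [0.4603, -0.3, 0.0434]
tool_rot: [0.724, 0.69, 0.0, 0.001]
ft_force: [0.7, 0.1, 0.3]
grip_width: 0.0007
grip_force: 0.0
```

Request:
{"api": "servo_tool", "payload": {"rows": [1, 0, 0, 0.001, 0, 1, 0, 0, 0, 0]}}

```text
time: 6.23
position: [0.4602, -0.3, 0.0426]
tool_rot: [0.724, 0.69, 0.0, 0.001]
ft_force: [-0.3, 0.2, -0.2]
grip_width: 0.0004
grip_force: 0.0
```

Request:
{"api": "servo_tool", "payload": {"rows": [1, 0, 0, 0.001, 0, 1, 0, 0, 0, 0]}}

```text
time: 6.4
position: [0.4597, -0.2997, 0.041]
tool_rot: [0.724, 0.69, 0.0, 0.0]
ft_force: [-0.5, -0.6, 0.5]
grip_width: 0.0004
grip_force: 0.0
```

Request:
{"api": "servo_tool", "payload": {"rows": [1, 0, 0, 0.001, 0, 1, 0, 0, 0, 0]}}

```text
time: 6.57
position: [0.4595, -0.2997, 0.0396]
tool_rot: [0.724, 0.69, 0.0, 0.0]
ft_force: [-0.2, 0.2, 1.2]
grip_width: 0.0006
grip_force: 0.4
```

Request:
{"api": "servo_tool", "payload": {"rows": [1, 0, 0, 0.001, 0, 1, 0, 0, 0, 0]}}

```text
time: 6.73
position: [0.4595, -0.2998, 0.0393]
tool_rot: [0.724, 0.69, -0.0, 0.0]
ft_force: [-1.2, 0.7, 6.1]
grip_width: 0.0005
grip_force: 3.3
```

Request:
{"api": "servo_tool", "payload": {"rows": [1, 0, 0, 0.001, 0, 1, 0, 0, 0, 0]}}

```text
time: 6.9
position: [0.4595, -0.2999, 0.039]
tool_rot: [0.724, 0.69, -0.0, 0.0]
ft_force: [-2.0, 0.4, 12.3]
grip_width: 0.0
grip_force: 5.8
```

Request:
{"api": "servo_tool", "payload": {"rows": [-1, 0, 0, -0.035, 0, -1, 0, 0, -0.035, 0, -1, -0.0013, -0.028, -0.002, 0, -1, -0.0013, -0.028, 0, 0, -1, 0, 0, 0, 0]}}

```text
time: 7.32
position: [0.3988, -0.2973, 0.1098]
tool_rot: [0.724, 0.69, -0.0, -0.003]
ft_force: [-1.0, 1.0, -0.5]
grip_width: 0.0259
grip_force: 0.0
```

Request:
{"api": "servo_tool", "payload": {"rows": [-1, 0, 0, 0, 0, -1, 0, 0, 0, 0, -1, 0, 0, 0, 0, -1, 0, 0, 0, 0, -1, 0, 0, 0, 0]}}

```text
time: 7.73
position: [0.404, -0.2996, 0.1093]
tool_rot: [0.724, 0.69, 0.0, 0.0]
ft_force: [-0.4, 0.6, -0.3]
grip_width: 0.0589
grip_force: 0.0
```

Run:
```python
from h import *
p=wrist(); st(); save(p,"w2")
for n in ["knob"]:
    print(n,[(np.round(x["at"],4).tolist(),round(x["score"],2)) for x in robot.place_of(p,n)[:2]])
```

```text
t 7.78 p [ 0.4038 -0.2995  0.1093] tool x [0.047 0.999 0.   ] y [ 0.999 -0.047  0.   ] q [-0.86  0.54  1.84  0.    0.76 -0.81] F [-0.5  0.6  0.4] w 0.0633
knob []
```

View pics/w2.png

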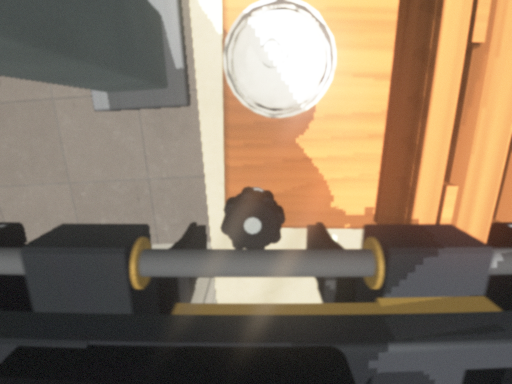

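The knob is centred between the fingers at (253,218), about 5 mm toward tool +x. I'll correct by half, descend and grip.

Request:
{"api": "servo_tool", "payload": {"rows": [-1, 0.0035, -0.002, 0, 0, -1, 0, 0, 0, 0, -1, 0, 0, 0.015, 0, -1, 0, 0, 0.017, 0, -1, 0, 0, 0.017, 0]}}

```text
time: 8.25
position: [0.4018, -0.2961, 0.0605]
tool_rot: [0.724, 0.69, -0.0, 0.001]
ft_force: [-0.1, 0.1, -0.1]
grip_width: 0.0864
grip_force: 0.0
```

Request:
{"api": "servo_tool", "payload": {"rows": [1, 0, 0, 0, 0, 1, 0, 0, 0, 0, 1, 0, 0, 0, 0, 1, 0, 0, 0, 0, 1, 0, 0, 0, 0], "newtons": 25}}

```text
time: 8.67
position: [0.4019, -0.2964, 0.0615]
tool_rot: [0.724, 0.69, -0.0, 0.001]
ft_force: [1.1, -0.5, 1.0]
grip_width: 0.0615
grip_force: 0.0
```

Request:
{"api": "servo_tool", "payload": {"rows": [1, 0, 0, 0, 0, 1, 0, 0, 0, 0, 1, 0, 0, 0, 0]}}

```text
time: 8.92
position: [0.4015, -0.2961, 0.0609]
tool_rot: [0.724, 0.69, -0.0, 0.0]
ft_force: [-0.5, -1.2, 1.7]
grip_width: 0.0437
grip_force: 25.0
```

Request:
{"api": "servo_tool", "payload": {"rows": [1, 0, 0, 0, 5, 1, 0, 0, 0, 5, 1, 0, 0, 0, 5, 1, 0, 0, 0, 5, 1, 0, 0, 0, 5]}}

```text
time: 9.33
position: [0.4024, -0.2962, 0.0609]
tool_rot: [0.857, 0.515, 0.001, 0.001]
ft_force: [3.6, 1.2, 0.6]
grip_width: 0.0436
grip_force: 25.0
```

Request:
{"api": "servo_tool", "payload": {"rows": [1, 0, 0, 0, 6, 1, 0, 0, 0, 6, 1, 0, 0, 0, 6, 1, 0, 0, 0, 6, 1, 0, 0, 0, 6]}}

```text
time: 9.75
position: [0.4034, -0.2966, 0.0609]
tool_rot: [0.961, 0.275, 0.001, 0.001]
ft_force: [5.0, 0.6, -0.5]
grip_width: 0.0439
grip_force: 25.0
```

Request:
{"api": "servo_tool", "payload": {"rows": [1, 0, 0, 0, 6, 1, 0, 0, 0, 6, 1, 0, 0, 0, 6, 1, 0, 0, 0, 6, 1, 0, 0, 0, 6]}}

```text
time: 10.17
position: [0.4041, -0.2974, 0.061]
tool_rot: [1.0, 0.016, 0.003, 0.002]
ft_force: [6.2, -0.4, -1.1]
grip_width: 0.0436
grip_force: 25.0
```

Request:
{"api": "servo_tool", "payload": {"rows": [1, 0, 0, 0, 6, 1, 0, 0, 0, 6, 1, 0, 0, 0, 6, 1, 0, 0, 0, 6, 1, 0, 0, 0, 6]}}

```text
time: 10.58
position: [0.4043, -0.2984, 0.0611]
tool_rot: [0.97, -0.243, 0.003, 0.002]
ft_force: [4.5, -3.1, -2.5]
grip_width: 0.0434
grip_force: 25.0
```

Request:
{"api": "servo_tool", "payload": {"rows": [1, 0, 0, 0, 5, 1, 0, 0, 0, 5, 1, 0, 0, 0, 5, 1, 0, 0, 0, 0, 1, 0, 0, 0, 0]}}

```text
time: 11.0
position: [0.4042, -0.299, 0.0611]
tool_rot: [0.931, -0.365, 0.004, 0.002]
ft_force: [3.7, -3.3, -3.6]
grip_width: 0.0438
grip_force: 25.0
```

Run:
```python
from h import *
st(); print(robot.get_obs()["moment"])
```

```text
t 11.0 p [ 0.4042 -0.299   0.0611] tool x [ 0.733 -0.68   0.008] y [-0.68  -0.733  0.   ] q [-0.86  0.63  1.87  0.    0.63  1.46] F [ 3.7 -3.3 -3.6] w 0.0438
[-0.24757569 -0.71348222 -0.03221913]
```

Request:
{"api": "servo_tool", "payload": {"rows": [0.3, 0, 0, 0, 0, 0.3, 0, 0, 0, 0, 0.3, 0, 0, 0, 0, 0.3, 0, 0, -0.025, 0, 0.5, 0, 0, -0.025, 0]}}

```text
time: 11.42
position: [0.3997, -0.2923, 0.1072]
tool_rot: [0.931, -0.365, -0.004, -0.003]
ft_force: [6.2, 4.3, -24.7]
grip_width: 0.0446
grip_force: 25.0
```

Request:
{"api": "servo_tool", "payload": {"rows": [1, 0.0224, -0.0182, 0, 0, 1, 0.0224, -0.0183, 0, 0, 1, 0, 0, 0, 0, 1, 0, 0, 0, 0, 1, 0, 0, 0, 0], "newtons": 30}}

```text
time: 11.83
position: [0.4547, -0.2989, 0.1077]
tool_rot: [0.932, -0.363, -0.005, 0.0]
ft_force: [-6.6, -4.0, -14.7]
grip_width: 0.0369
grip_force: 25.2
```

Request:
{"api": "servo_tool", "payload": {"rows": [1, 0, 0, 0.03, 0, 1, 0, 0, 0.025, 0, 1, 0, 0, 0.008, 0, 1, 0, 0, 0.003, 0, 1, 0, 0, 0, 0]}}

```text
time: 12.25
position: [0.4615, -0.3032, 0.0445]
tool_rot: [0.931, -0.364, 0.003, 0.002]
ft_force: [2.5, -5.3, -3.2]
grip_width: 0.002
grip_force: 2.6
```

I set the opening wrongly: closure 0.3 is only 30 mm, so the knob wasn't released before I lifted. Checking the scene for damage.

Run:
```python
from h import *
p=wrist(); st(); save(p,"w3")
s=robot.camera("top")
for n in ["stand","knob","long_slot","short_slot","tin"]:
  for q in (p,s):
    print(n,[(np.round(x["at"],4).tolist(),round(x["score"],2)) for x in robot.place_of(q,n)[:2]])
save(s,"t3")
a=np.vstack([p["pixels"]]); b=cv2.resize(s["pixels"][120:260,260:420],None,fx=1.8,fy=1.8)
c=np.zeros((384,800,3),np.uint8); c[:,:512]=a; c[:b.shape[0],512:512+b.shape[1]]=b
save({"pixels":c},"m3")
```

```text
t 12.3 p [ 0.4615 -0.3031  0.0447] tool x [ 0.735 -0.678  0.008] y [-0.678 -0.735  0.001] q [-0.78  0.7   1.76 -0.    0.68  1.53] F [ 2.7 -6.1 -3.4] w 0.0012
stand [([0.5255, -0.218, 0.0008], 0.73)]
stand [([0.5242, -0.2151, 0.0023], 0.89)]
knob []
knob []
long_slot []
long_slot [([0.5833, -0.2187, 0.0961], 0.64)]
short_slot []
short_slot [([0.5496, -0.2149, 0.098], 0.96)]
tin []
tin []
```

View pics/m3.png

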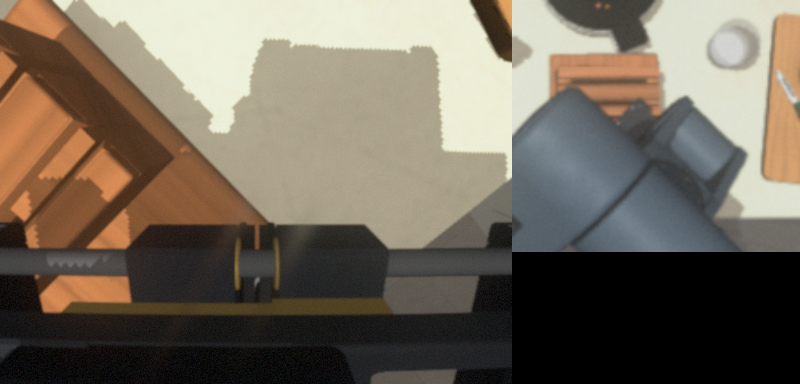

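Stand and knob moved about 26 mm from where they started, still under the 50 mm limit. I'll rise, turn back and look again.

Request:
{"api": "servo_tool", "payload": {"rows": [1, 0, 0, -0.04, 0, 1, 0, 0, -0.04, 0, 1, 0, 0, -0.04, -7, 1, 0, 0, -0.04, -7, 1, 0, 0, -0.04, -7]}}

```text
time: 13.27
position: [0.4587, -0.2991, 0.2464]
tool_rot: [0.983, -0.186, -0.0, -0.0]
ft_force: [-0.1, -0.5, -1.1]
grip_width: 0.0004
grip_force: 0.0
```

Request:
{"api": "servo_tool", "payload": {"rows": [1, 0, 0, 0, -7, 1, 0, 0, 0, -7, 1, 0, 0, 0, -7, 1, 0, 0, 0, -7, 1, 0, 0, 0, -7]}}

```text
time: 13.68
position: [0.4589, -0.2993, 0.2447]
tool_rot: [0.993, 0.118, -0.0, -0.0]
ft_force: [0.0, 0.2, 0.2]
grip_width: 0.0007
grip_force: 0.0
```

Request:
{"api": "servo_tool", "payload": {"rows": [1, 0, 0, 0, -7, 1, 0, 0, 0, -7, 1, 0, 0, 0, -7, 1, 0, 0, 0, -7, 1, 0, 0, 0, -7]}}

```text
time: 14.1
position: [0.4589, -0.2993, 0.2445]
tool_rot: [0.911, 0.411, -0.0, -0.0]
ft_force: [-0.8, 0.0, -0.4]
grip_width: 0.0002
grip_force: 0.0
```

Request:
{"api": "servo_tool", "payload": {"rows": [1, 0, 0, 0, -7, 1, 0, 0, 0, -7, 1, 0, 0, 0, -7, 1, 0, 0, 0, -7, 1, 0, 0, 0, -7]}}

```text
time: 14.52
position: [0.4589, -0.2993, 0.2445]
tool_rot: [0.746, 0.666, 0.0, -0.0]
ft_force: [-0.2, -0.1, 0.0]
grip_width: 0.0004
grip_force: 0.0
```

Run:
```python
from h import *
p=wrist(); st(); save(p,"w4")
s=robot.camera("top")
for n in ["stand","knob","long_slot","short_slot","tin","tumbler"]:
  for q in (p,s):
    print(n,[(np.round(x["at"],4).tolist(),round(x["score"],2)) for x in robot.place_of(q,n)[:2]])
```

```text
t 14.57 p [ 0.4588 -0.2992  0.2444] tool x [0.108 0.994 0.   ] y [ 0.994 -0.108 -0.001] q [-0.78  0.4   1.6  -0.    1.14 -0.67] F [0.3 0.7 0.7] w 0.0005
stand [([0.5251, -0.2146, 0.0012], 0.9)]
stand [([0.5212, -0.2123, 0.0013], 0.8)]
knob [([0.4278, -0.2903, 0.0748], 0.62)]
knob [([0.6547, -0.4372, 0.0035], 0.56)]
long_slot [([0.5853, -0.218, 0.0975], 0.69)]
long_slot [([0.5773, -0.2143, 0.0966], 0.82), ([0.4947, 0.242, 0.0161], 0.44)]
short_slot [([0.551, -0.2172, 0.1002], 0.64)]
short_slot [([0.5491, -0.2179, 0.1015], 0.74), ([0.4282, -0.0001, -0.0004], 0.25)]
tin [([0.445, -0.1913, 0.0391], 0.71)]
tin [([0.4469, -0.1884, 0.0433], 0.59), ([0.5801, -0.2192, 0.096], 0.27)]
tumbler [([0.6573, -0.4361, -0.0021], 0.75), ([0.522, -0.2159, -0.0029], 0.16)]
tumbler [([0.6544, -0.4378, 0.0002], 0.75)]
```

View pics/w4.png

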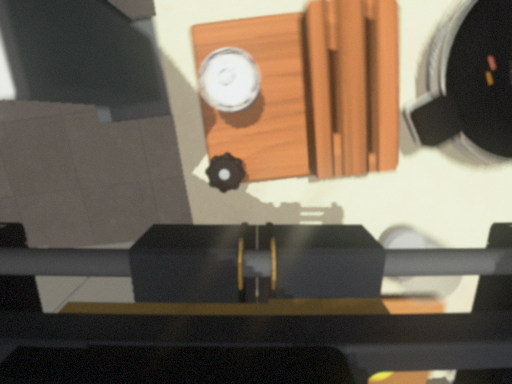

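Request:
{"api": "servo_tool", "payload": {"rows": [1, 0.0125, 0.0206, 0.0276, 0, 1, 0.0125, 0.0206, 0.0276, 0, 1, 0.0125, 0.0206, 0.0276, 0, 1, 0.0125, 0.0206, 0.0276, 0, 1, 0.0125, 0.0206, 0.0276, 0]}}

```text
time: 15.63
position: [0.5698, -0.2492, 0.1053]
tool_rot: [0.748, 0.664, 0.0, 0.0]
ft_force: [1.2, -0.3, -0.1]
grip_width: 0.0001
grip_force: 0.0
```

Request:
{"api": "servo_tool", "payload": {"rows": [1, 0, 0, 0.003, 0, 1, 0, 0, 0.002, 0, 1, 0, 0, 0.001, 0, 1, 0, 0, 0, 0]}}

```text
time: 15.97
position: [0.5706, -0.2493, 0.1013]
tool_rot: [0.747, 0.664, 0.001, 0.001]
ft_force: [1.4, 0.1, 3.1]
grip_width: 0.0006
grip_force: 1.2
```

Request:
{"api": "servo_tool", "payload": {"rows": [1, 0, 0, 0.001, 0, 1, 0, 0, 0, 0]}}

```text
time: 16.13
position: [0.5705, -0.2496, 0.1011]
tool_rot: [0.748, 0.664, 0.001, 0.001]
ft_force: [2.4, 2.8, 6.9]
grip_width: 0.0003
grip_force: 3.2
```

Request:
{"api": "servo_tool", "payload": {"rows": [1, 0, 0, 0.001, 0, 1, 0, 0, 0, 0]}}

```text
time: 16.3
position: [0.5706, -0.2496, 0.101]
tool_rot: [0.748, 0.664, 0.001, 0.002]
ft_force: [1.0, 4.3, 10.3]
grip_width: 0.0008
grip_force: 5.3
```

Run:
```python
from h import *
st()
```

```text
t 16.3 p [ 0.5706 -0.2496  0.101 ] tool x [ 0.118  0.993 -0.   ] y [ 0.993 -0.118  0.004] q [-0.59  0.67  1.54  0.    0.92 -0.48] F [ 1.   4.3 10.3] w 0.0008
```

Request:
{"api": "servo_tool", "payload": {"rows": [1, 0, 0, -0.012, 0, 1, -0.016, -0.027, 0, 0, 1, -0.016, -0.027, 0, 0, 1, -0.016, -0.027, 0, 0, 1, 0, 0, 0.03, 0]}}

```text
time: 16.72
position: [0.4806, -0.2914, 0.0848]
tool_rot: [0.748, 0.663, -0.001, 0.003]
ft_force: [0.6, 0.2, 0.3]
grip_width: 0.0007
grip_force: 0.0
```

Request:
{"api": "servo_tool", "payload": {"rows": [1, 0, 0, 0.03, 0, 1, 0, 0, 0.006, 0, 1, 0, 0, 0.003, 0, 1, 0, 0, 0.001, 0, 1, 0, 0, 0, 0]}}

```text
time: 17.13
position: [0.4836, -0.2882, 0.0414]
tool_rot: [0.747, 0.664, 0.0, 0.001]
ft_force: [1.2, -1.2, -0.1]
grip_width: 0.0005
grip_force: 0.0
```

Request:
{"api": "servo_tool", "payload": {"rows": [1, 0, 0, 0.001, 0, 1, 0, 0, 0, 0]}}

```text
time: 17.3
position: [0.4839, -0.2883, 0.0406]
tool_rot: [0.747, 0.664, 0.0, 0.002]
ft_force: [1.2, 0.3, 0.7]
grip_width: 0.0005
grip_force: 0.3
```

Request:
{"api": "servo_tool", "payload": {"rows": [1, 0, 0, 0.001, 0, 1, 0, 0, 0, 0]}}

```text
time: 17.47
position: [0.4838, -0.2884, 0.0402]
tool_rot: [0.747, 0.664, 0.0, 0.002]
ft_force: [-0.3, 0.9, 7.5]
grip_width: 0.0009
grip_force: 3.6
```

Request:
{"api": "servo_tool", "payload": {"rows": [1, 0, 0, -0.038, 0, 1, 0, 0, -0.037, 0, 1, 0.0314, 0.0201, 0, 0, 1, 0.0314, 0.0201, 0, 0, 1, 0.0314, 0.0201, 0, 0]}}

```text
time: 17.88
position: [0.555, -0.2012, 0.1153]
tool_rot: [0.748, 0.663, 0.001, 0.002]
ft_force: [0.6, 0.6, -0.6]
grip_width: 0.0005
grip_force: 0.0
```

Request:
{"api": "servo_tool", "payload": {"rows": [1, 0.0314, 0.0201, 0, 0, 1, 0.0314, 0.0201, 0, 0, 1, 0, 0, 0.005, 0, 1, 0, 0, 0.004, 0, 1, 0, 0, 0, 0]}}

```text
time: 18.3
position: [0.6, -0.1431, 0.1037]
tool_rot: [0.747, 0.665, -0.001, -0.001]
ft_force: [0.3, 0.2, 0.0]
grip_width: 0.0003
grip_force: 0.0
```

Request:
{"api": "servo_tool", "payload": {"rows": [1, 0, 0, 0.001, 0, 1, 0, 0, 0, 0]}}

```text
time: 18.47
position: [0.6, -0.1448, 0.1034]
tool_rot: [0.748, 0.664, -0.0, -0.0]
ft_force: [-0.4, -0.4, -0.0]
grip_width: 0.0004
grip_force: 0.0
```

Request:
{"api": "servo_tool", "payload": {"rows": [1, 0, 0, 0.001, 0, 1, 0, 0, 0, 0]}}

```text
time: 18.63
position: [0.6005, -0.1446, 0.1026]
tool_rot: [0.748, 0.664, -0.0, -0.0]
ft_force: [-0.7, 0.2, 1.3]
grip_width: 0.0005
grip_force: 0.0
```

Request:
{"api": "servo_tool", "payload": {"rows": [1, 0, 0, 0.001, 0, 1, 0, 0, 0, 0]}}

```text
time: 18.8
position: [0.6008, -0.1444, 0.1021]
tool_rot: [0.748, 0.664, -0.0, 0.0]
ft_force: [-2.0, -1.0, 3.4]
grip_width: 0.0005
grip_force: 1.4
```

Request:
{"api": "servo_tool", "payload": {"rows": [1, 0, 0, 0.001, 0, 1, 0, 0, 0, 0]}}

```text
time: 18.97
position: [0.6009, -0.1442, 0.1017]
tool_rot: [0.747, 0.664, -0.0, 0.0]
ft_force: [-2.8, -0.3, 7.6]
grip_width: 0.0009
grip_force: 3.6
```

Request:
{"api": "servo_tool", "payload": {"rows": [1, 0, 0, 0.001, 0, 1, 0, 0, 0, 0]}}

```text
time: 19.13
position: [0.6011, -0.1441, 0.1015]
tool_rot: [0.747, 0.664, -0.0, 0.001]
ft_force: [-4.4, 0.2, 11.1]
grip_width: 0.0003
grip_force: 5.5
```

Request:
{"api": "servo_tool", "payload": {"rows": [1, 0, 0, 0.001, 0, 1, 0, 0, 0, 0]}}

```text
time: 19.3
position: [0.6012, -0.144, 0.1013]
tool_rot: [0.747, 0.664, 0.0, 0.001]
ft_force: [-5.0, -0.1, 15.1]
grip_width: 0.0004
grip_force: 7.5
```

Request:
{"api": "servo_tool", "payload": {"rows": [1, 0, 0, 0.001, 0, 1, 0, 0, 0, 0]}}

```text
time: 19.47
position: [0.6013, -0.1439, 0.101]
tool_rot: [0.747, 0.664, 0.0, 0.001]
ft_force: [-5.9, 1.3, 18.1]
grip_width: 0.0005
grip_force: 9.4
```

c feels nearly firm but soft at first, so the foot is still slightly short. I'll give it a little more, about 0.55 rad, and open fully before lifting this time.

Request:
{"api": "servo_tool", "payload": {"rows": [-1, 0, 0, -0.03, 0, -1, 0, 0, -0.03, 0, -1, -0.0274, -0.0258, 0, 0, -1, -0.0274, -0.0258, 0, 0, -1, -0.0274, -0.0258, 0, 0]}}

```text
time: 19.88
position: [0.5141, -0.2165, 0.1583]
tool_rot: [0.747, 0.665, 0.0, 0.001]
ft_force: [0.2, -0.0, 0.3]
grip_width: 0.0259
grip_force: 0.0
```

Request:
{"api": "servo_tool", "payload": {"rows": [-1, -0.0274, -0.0258, 0, 0, -1, -0.0274, -0.0258, 0, 0, -1, -0.0274, -0.0258, 0, 0, -1, 0, 0, 0, 0, -1, 0, 0, 0, 0]}}

```text
time: 20.3
position: [0.4268, -0.29, 0.1576]
tool_rot: [0.749, 0.663, 0.0, 0.0]
ft_force: [0.8, 0.8, 0.4]
grip_width: 0.0593
grip_force: 0.0
```

Run:
```python
from h import *
p=wrist(); st(); save(p,"w5")
for n in ["knob","stand","tin"]:
    print(n,[(np.round(x["at"],4).tolist(),round(x["score"],2)) for x in robot.place_of(p,n)[:2]])
```

```text
t 20.35 p [ 0.4278 -0.2891  0.1576] tool x [0.12  0.993 0.   ] y [ 0.993 -0.12   0.001] q [-0.81  0.48  1.77  0.    0.9  -0.69] F [0.5 0.  0.2] w 0.0631
knob [([0.4258, -0.2875, 0.0737], 0.89)]
stand [([0.5237, -0.2167, 0.0029], 0.96)]
tin [([0.4438, -0.195, 0.0362], 0.72), ([0.5855, -0.2194, 0.0981], 0.29)]
```

View pics/w5.png

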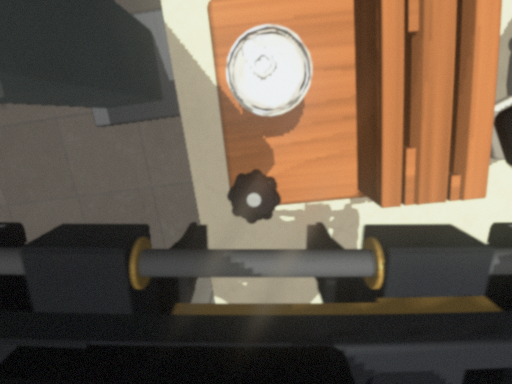

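The knob is centred at (254,196) and the tin is upright at (269,70). I'll descend, grip and turn 32°.

Request:
{"api": "servo_tool", "payload": {"rows": [-1, 0.001, -0.001, 0.03, 0, -1, 0, 0, 0.03, 0, -1, 0, 0, 0.03, 0, -1, 0, 0, 0.006, 0, -1, 0, 0, 0, 0]}}

```text
time: 20.92
position: [0.4268, -0.2855, 0.0597]
tool_rot: [0.747, 0.665, -0.0, -0.003]
ft_force: [0.4, 0.8, 0.2]
grip_width: 0.0866
grip_force: 0.0
```

Request:
{"api": "servo_tool", "payload": {"rows": [1, 0, 0, 0, 0, 1, 0, 0, 0, 0, 1, 0, 0, 0, 0, 1, 0, 0, 0, 0, 1, 0, 0, 0, 0], "newtons": 25}}

```text
time: 21.33
position: [0.4275, -0.2881, 0.0627]
tool_rot: [0.748, 0.664, 0.0, 0.001]
ft_force: [0.4, -0.2, -1.0]
grip_width: 0.0613
grip_force: 0.0
```

Request:
{"api": "servo_tool", "payload": {"rows": [1, 0, 0, 0, 0, 1, 0, 0, 0, 0, 1, 0, 0, 0, 0, 1, 0, 0, 0, 5, 1, 0, 0, 0, 5]}}

```text
time: 21.75
position: [0.4245, -0.2869, 0.0617]
tool_rot: [0.803, 0.596, -0.001, -0.002]
ft_force: [-5.9, -1.7, 5.3]
grip_width: 0.0437
grip_force: 25.0
```

Request:
{"api": "servo_tool", "payload": {"rows": [1, 0, 0, 0, 5, 1, 0, 0, 0, 5, 1, 0, 0, 0, 6, 1, 0, 0, 0, 6, 1, 0, 0, 0, 0]}}

```text
time: 22.17
position: [0.4241, -0.2864, 0.0616]
tool_rot: [0.902, 0.431, -0.002, -0.003]
ft_force: [-7.4, -1.3, 5.1]
grip_width: 0.0436
grip_force: 25.0
```

Request:
{"api": "servo_tool", "payload": {"rows": [-1, 0, 0, 0, 0, -1, 0, 0, 0, 0, -1, 0, 0, 0, 0, -1, 0, 0, 0, 0, -1, 0, 0, 0, 0]}}

```text
time: 22.58
position: [0.4274, -0.2878, 0.0616]
tool_rot: [0.902, 0.432, 0.0, 0.0]
ft_force: [-0.6, 0.2, 0.8]
grip_width: 0.0691
grip_force: 0.0
```

Request:
{"api": "servo_tool", "payload": {"rows": [-1, 0, 0, -0.035, 0, 1, 0, 0, -0.035, 0, 1, 0, 0, -0.02, 0, 1, 0.0368, 0.0075, 0, 0, 1, 0.0368, 0.0075, 0, 0], "newtons": 30}}

```text
time: 23.0
position: [0.4859, -0.2412, 0.1536]
tool_rot: [0.903, 0.43, 0.001, 0.002]
ft_force: [-0.3, 0.4, -0.7]
grip_width: 0.0647
grip_force: 0.0
```

Request:
{"api": "servo_tool", "payload": {"rows": [1, 0.0368, 0.0075, 0, 0, 1, 0.0368, 0.0075, 0, 0, 1, 0.0368, 0.0075, 0, 0, 1, 0.0368, 0.0075, 0, 0, 1, 0, 0, 0.025, 0]}}

```text
time: 23.42
position: [0.6098, -0.1406, 0.1312]
tool_rot: [0.901, 0.435, 0.007, 0.005]
ft_force: [0.8, -1.3, 0.1]
grip_width: 0.0316
grip_force: 0.0
```

Request:
{"api": "servo_tool", "payload": {"rows": [1, 0, 0, 0.012, 0, 1, 0, 0, 0.008, 0, 1, 0, 0, 0.002, 0, 1, 0, 0, 0, 0, 1, 0, 0, 0, 0]}}

```text
time: 23.83
position: [0.5999, -0.1446, 0.1049]
tool_rot: [0.902, 0.432, -0.0, 0.0]
ft_force: [0.3, -0.9, 0.7]
grip_width: 0.0025
grip_force: 0.0
```

Request:
{"api": "servo_tool", "payload": {"rows": [1, 0, 0, 0.0015, 0, 1, 0, 0, 0, 0]}}

```text
time: 24.0
position: [0.6004, -0.1443, 0.1038]
tool_rot: [0.902, 0.432, 0.0, 0.0]
ft_force: [0.7, 0.6, -0.3]
grip_width: 0.0004
grip_force: 0.0
```

Request:
{"api": "servo_tool", "payload": {"rows": [1, 0, 0, 0.001, 0, 1, 0, 0, 0, 0]}}

```text
time: 24.17
position: [0.6004, -0.1438, 0.1024]
tool_rot: [0.902, 0.432, 0.0, 0.0]
ft_force: [0.6, -0.2, 0.2]
grip_width: 0.0003
grip_force: 0.0
```

Request:
{"api": "servo_tool", "payload": {"rows": [1, 0, 0, 0.001, 0, 1, 0, 0, 0, 0]}}

```text
time: 24.33
position: [0.6006, -0.1437, 0.1018]
tool_rot: [0.902, 0.433, 0.0, 0.0]
ft_force: [-0.9, 0.8, 3.8]
grip_width: 0.0004
grip_force: 2.0
```

Request:
{"api": "servo_tool", "payload": {"rows": [1, 0, 0, 0.001, 0, 1, 0, 0, 0, 0]}}

```text
time: 24.5
position: [0.6007, -0.1436, 0.1016]
tool_rot: [0.902, 0.433, 0.0, 0.0]
ft_force: [-3.8, 0.6, 8.6]
grip_width: 0.0006
grip_force: 4.3
```

Request:
{"api": "servo_tool", "payload": {"rows": [1, 0, 0, 0.001, 0, 1, 0, 0, 0, 0]}}

```text
time: 24.67
position: [0.6008, -0.1435, 0.1013]
tool_rot: [0.902, 0.433, 0.001, 0.001]
ft_force: [-2.8, 1.4, 12.3]
grip_width: 0.0003
grip_force: 6.2
```

Request:
{"api": "servo_tool", "payload": {"rows": [1, 0, 0, 0.001, 0, 1, 0, 0, 0, 0]}}

```text
time: 24.83
position: [0.6009, -0.1434, 0.1011]
tool_rot: [0.902, 0.433, 0.001, 0.001]
ft_force: [-4.1, 1.5, 16.5]
grip_width: 0.0004
grip_force: 8.2
```

Contact at c is now firm from the first touch, and it sits about 0.6 mm lower, so the angle is now about 0. I'll add 15° to centre it in the window.

Request:
{"api": "servo_tool", "payload": {"rows": [-1, 0, 0, -0.025, 0, -1, 0, 0, -0.03, 0, -1, -0.037, -0.008, 0, 0, -1, -0.037, -0.008, 0, 0, -1, -0.037, -0.008, 0, 0], "newtons": 25}}

```text
time: 25.25
position: [0.5118, -0.2154, 0.1538]
tool_rot: [0.901, 0.434, 0.0, 0.001]
ft_force: [0.2, -0.4, -0.3]
grip_width: 0.0257
grip_force: 0.0
```

Request:
{"api": "servo_tool", "payload": {"rows": [-1, -0.037, -0.008, 0, 0, -1, -0.037, -0.008, 0, 0, -1, -0.037, -0.008, 0, 0, -1, 0, 0, 0, 0, -1, 0, 0, 0, 0]}}

```text
time: 25.67
position: [0.4228, -0.2879, 0.1531]
tool_rot: [0.903, 0.431, 0.0, -0.0]
ft_force: [0.3, -0.3, -0.0]
grip_width: 0.0593
grip_force: 0.0
```

Request:
{"api": "servo_tool", "payload": {"rows": [-1, 0, 0, 0, 0, -1, 0, 0, 0.03, 0, -1, 0, 0, 0.03, 0, -1, 0, 0, 0.03, 0, -1, 0, 0, 0, 0]}}

```text
time: 26.08
position: [0.4227, -0.2829, 0.0586]
tool_rot: [0.901, 0.434, -0.001, -0.005]
ft_force: [-0.9, 0.5, 0.1]
grip_width: 0.0857
grip_force: 0.0
```

Request:
{"api": "servo_tool", "payload": {"rows": [1, 0, 0, 0, 0, 1, 0, 0, 0, 0, 1, 0, 0, 0, 0, 1, 0, 0, 0, 0, 1, 0, 0, 0, 0]}}

```text
time: 26.5
position: [0.4248, -0.2873, 0.0646]
tool_rot: [0.902, 0.433, 0.001, 0.002]
ft_force: [-0.7, 0.5, -0.9]
grip_width: 0.0616
grip_force: 0.0
```

Request:
{"api": "servo_tool", "payload": {"rows": [1, 0, 0, 0, 0, 1, 0, 0, 0, 0, 1, 0, 0, 0, 5, 1, 0, 0, 0, 5, 1, 0, 0, 0, 5]}}

```text
time: 26.92
position: [0.4232, -0.2864, 0.0634]
tool_rot: [0.951, 0.309, -0.0, -0.0]
ft_force: [-1.4, 1.1, 3.1]
grip_width: 0.0434
grip_force: 25.0
```

Request:
{"api": "servo_tool", "payload": {"rows": [1, 0, 0, 0, 0, -1, 0, 0, 0, 0, -1, 0, 0, 0, 0, -1, 0, 0, 0, 0, -1, 0, 0, 0, 0]}}

```text
time: 27.33
position: [0.4242, -0.2868, 0.063]
tool_rot: [0.95, 0.311, 0.0, 0.0]
ft_force: [0.3, -0.4, 0.9]
grip_width: 0.0627
grip_force: 0.0
```

Request:
{"api": "servo_tool", "payload": {"rows": [-1, 0, 0, 0, 0, -1, 0, 0, -0.035, 0, -1, 0, 0, -0.04, 0, -1, 0, 0, -0.04, 0, -1, 0, 0, -0.04, 0]}}

```text
time: 27.75
position: [0.4236, -0.2862, 0.2193]
tool_rot: [0.95, 0.311, -0.0, -0.001]
ft_force: [0.1, -1.3, 0.4]
grip_width: 0.0861
grip_force: 0.0
```

Run:
```python
from h import *
st()
s=robot.camera("top"); p=robot.camera("scene")
for n in ["stand","long_slot","scraper_handle","scraper_edge","drainer","salt_mill","oil_bottle","tin"]:
  for q in (p,s):
    print(n,[(np.round(x["at"],4).tolist(),round(x["score"],2)) for x in robot.place_of(q,n)[:2]])
```

```text
t 27.75 p [ 0.4236 -0.2862  0.2193] tool x [ 0.806  0.592 -0.   ] y [ 0.592 -0.806 -0.001] q [-0.81  0.38  1.72  0.    1.05  0.12] F [ 0.1 -1.3  0.4] w 0.0861
stand [([0.5223, -0.2134, -0.003], 0.56), ([0.5456, -0.2171, 0.103], 0.33)]
stand [([0.5235, -0.2128, 0.0027], 0.85), ([0.4303, 0.0017, 0.0017], 0.21)]
long_slot [([0.5818, -0.2151, 0.1039], 0.94)]
long_slot [([0.579, -0.2163, 0.0983], 0.8)]
scraper_handle [([0.4951, 0.2376, 0.1181], 0.59)]
scraper_handle [([0.4962, 0.2389, 0.1138], 0.88), ([0.4956, 0.2402, 0.0144], 0.56)]
scraper_edge [([0.5031, 0.2359, 0.0135], 0.76)]
scraper_edge [([0.4938, 0.2383, 0.0133], 0.56)]
drainer [([0.5257, 0.2196, -0.0021], 0.65), ([0.5053, 0.236, 0.0165], 0.49)]
drainer [([0.5325, 0.2238, 0.0014], 0.97)]
salt_mill [([0.4296, -0.0026, 0.0018], 0.95)]
salt_mill [([0.4285, -0.002, 0.0009], 0.59), ([0.497, 0.2383, 0.015], 0.55)]
oil_bottle [([0.6554, -0.0132, -0.0059], 0.72)]
oil_bottle [([0.6558, -0.0141, -0.0028], 0.57)]
tin [([0.4455, -0.1876, 0.0397], 0.77)]
tin [([0.4473, -0.1924, 0.0406], 0.59)]
```

Request:
{"api": "servo_tool", "payload": {"rows": [-1, 0.0263, -0.0271, -0.015, 0, -1, 0.0263, -0.0271, -0.015, 0, -1, 0.0263, -0.0271, -0.015, 0, -1, 0.0263, -0.0271, -0.015, 0, -1, 0.0263, -0.0271, 0, 0]}}

```text
time: 29.07
position: [0.4516, -0.0989, 0.2809]
tool_rot: [0.951, 0.311, 0.002, 0.002]
ft_force: [0.4, -0.3, 0.6]
grip_width: 0.087
grip_force: 0.0
```

Request:
{"api": "servo_tool", "payload": {"rows": [-1, 0.0263, -0.0271, 0, 0, -1, 0.0263, -0.0271, 0, 0, -1, 0.0263, -0.0271, 0, 0, -1, 0.0263, -0.0271, 0, 0, -1, 0.0263, -0.0271, 0, 0]}}

```text
time: 29.48
position: [0.4757, 0.0893, 0.2784]
tool_rot: [0.95, 0.311, 0.0, 0.0]
ft_force: [0.4, -0.6, 0.0]
grip_width: 0.0872
grip_force: 0.0
```

Request:
{"api": "servo_tool", "payload": {"rows": [-1, 0.0263, -0.0271, 0, 0, -1, 0.0263, -0.0271, 0, 0, -1, 0.0263, -0.0271, 0, 0, -1, 0, 0, 0, -6, -1, 0, 0, 0, -6]}}

```text
time: 29.9
position: [0.4912, 0.2022, 0.278]
tool_rot: [0.911, 0.413, 0.0, -0.0]
ft_force: [-0.0, -0.6, -0.1]
grip_width: 0.087
grip_force: 0.0
```

Request:
{"api": "servo_tool", "payload": {"rows": [-1, 0, 0, 0, -5.5, -1, 0, 0, 0, 0]}}

```text
time: 30.07
position: [0.4911, 0.2002, 0.278]
tool_rot: [0.891, 0.453, -0.0, -0.0]
ft_force: [0.5, -0.6, -0.4]
grip_width: 0.0871
grip_force: 0.0
```

Run:
```python
from h import *
p=wrist(); st(); save(p,"w6")
for n in ["scraper_handle","scraper_edge"]:
    print(n,[(np.round(x["at"],4).tolist(),round(x["score"],2)) for x in robot.place_of(p,n)[:2]])
try: rect(p,"scraper_handle",.132)
except IndexError: pass
```

```text
t 30.12 p [0.4912 0.1999 0.278 ] tool x [ 0.593  0.806 -0.   ] y [ 0.806 -0.593 -0.   ] q [0.18 0.33 1.6  0.   1.21 0.81] F [-0.   0.1  0.8] w 0.0869
scraper_handle [([0.4957, 0.2367, 0.1132], 0.94), ([0.6549, -0.012, 0.003], 0.57)]
scraper_edge [([0.4973, 0.2375, 0.1145], 0.23)]
scraper_handle 0.97 c [499.6 236.5] size [119.2  21.5] ang 53.1 mean [501.  238.4]
```

View pics/w6.png

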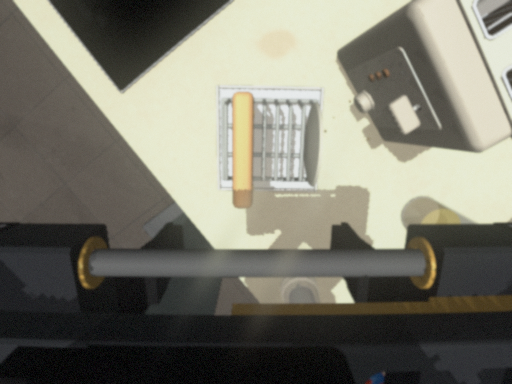

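The handle is aligned with the tool x axis at px (242,150). I'll descend and grip.

Request:
{"api": "servo_tool", "payload": {"rows": [-1, 0.033, -0.017, 0, 0, -1, 0, 0, 0.036, 0, -1, 0, 0, 0.036, 0, -1, 0, 0, 0.036, 0, -1, 0, 0, 0.036, 0]}}

```text
time: 30.68
position: [0.4975, 0.2363, 0.1331]
tool_rot: [0.892, 0.451, 0.001, 0.0]
ft_force: [0.5, -0.8, -0.9]
grip_width: 0.0871
grip_force: 0.0
```

Request:
{"api": "servo_tool", "payload": {"rows": [-1, 0, 0, 0.02, 0, -1, 0, 0, 0.015, 0, -1, 0, 0, 0, 0, 1, 0, 0, 0, 0, 1, 0, 0, 0, 0], "newtons": 30}}

```text
time: 31.1
position: [0.4982, 0.2364, 0.1]
tool_rot: [0.892, 0.452, 0.001, 0.0]
ft_force: [-0.0, -0.7, 0.3]
grip_width: 0.0801
grip_force: 0.0
```

Request:
{"api": "servo_tool", "payload": {"rows": [1, 0, 0, 0, 0, 1, 0, 0, 0, 0, 1, 0, 0, 0, 0, 1, 0, 0, 0, 0, 1, 0, 0, 0, 0]}}

```text
time: 31.52
position: [0.4973, 0.2364, 0.0996]
tool_rot: [0.892, 0.452, 0.0, 0.0]
ft_force: [-0.2, -0.4, 0.3]
grip_width: 0.0483
grip_force: 0.0
```

Request:
{"api": "servo_tool", "payload": {"rows": [1, 0, 0, 0, 0, 1, 0, 0, 0, 0, 1, 0, 0, 0, 0, 1, 0, 0, 0, 0]}}

```text
time: 31.85
position: [0.4972, 0.2363, 0.099]
tool_rot: [0.892, 0.452, 0.0, 0.0]
ft_force: [3.0, -2.2, -1.8]
grip_width: 0.0219
grip_force: 28.1
```

Request:
{"api": "servo_tool", "payload": {"rows": [1, 0, 0, 0, 0, 1, 0, 0, -0.02, 0, 1, 0, 0, -0.03, 0, 1, 0, 0, -0.04, 0, 1, 0, 0, -0.04, 0]}}

```text
time: 32.27
position: [0.4954, 0.2359, 0.2287]
tool_rot: [0.892, 0.452, -0.003, -0.001]
ft_force: [1.5, 0.8, -4.1]
grip_width: 0.0217
grip_force: 29.9
```

Request:
{"api": "servo_tool", "payload": {"rows": [1, 0, 0, -0.04, 0, 1, 0, 0, -0.04, 0, 1, -0.0261, 0.0281, 0, 0, 1, -0.0261, 0.0281, 0, 0, 1, -0.0261, 0.0281, 0, 0]}}

```text
time: 32.68
position: [0.5182, 0.1227, 0.3094]
tool_rot: [0.891, 0.453, 0.0, 0.0]
ft_force: [0.0, -0.6, -4.9]
grip_width: 0.0216
grip_force: 30.0
```

Request:
{"api": "servo_tool", "payload": {"rows": [1, -0.0261, 0.0281, 0, 0, 1, -0.0261, 0.0281, 0, 0, 1, -0.0261, 0.0281, 0, 0, 1, -0.0261, 0.0281, 0, 0, 1, -0.0261, 0.0281, 0, 0]}}

```text
time: 33.1
position: [0.5541, -0.0665, 0.308]
tool_rot: [0.892, 0.452, -0.001, -0.001]
ft_force: [0.8, 0.1, -3.6]
grip_width: 0.0217
grip_force: 30.0
```

Request:
{"api": "servo_tool", "payload": {"rows": [1, -0.0261, 0.0281, 0, 0, 1, -0.0261, 0.0281, 0, 0, 1, -0.0261, 0.0281, 0, 0, 1, -0.0261, 0.0281, 0, 0, 1, 0, 0, 0, -6]}}

```text
time: 33.52
position: [0.5847, -0.224, 0.3074]
tool_rot: [0.868, 0.496, -0.001, 0.003]
ft_force: [0.1, -0.2, -3.0]
grip_width: 0.0219
grip_force: 30.0
```

Request:
{"api": "servo_tool", "payload": {"rows": [1, 0, 0, 0, -6, 1, 0, 0, 0, -6, 1, 0, 0, 0, -6, 1, 0, 0, 0, -6, 1, 0, 0, 0, -6]}}

```text
time: 33.93
position: [0.583, -0.2153, 0.3075]
tool_rot: [0.707, 0.707, -0.0, -0.002]
ft_force: [0.6, 0.3, -3.3]
grip_width: 0.0218
grip_force: 30.0
```

Run:
```python
from h import *
p=wrist(); s=robot.camera("top"); st(); save(p,"w7")
for n in ["stand","long_slot","short_slot","knob","scraper_handle","scraper_edge"]:
  for q in (p,s):
    print(n,[(np.round(x["at"],4).tolist(),round(x["score"],2)) for x in robot.place_of(q,n)[:2]])
```

```text
t 34.03 p [ 0.5831 -0.2152  0.3077] tool x [0.005 1.    0.002] y [ 1.    -0.005 -0.003] q [-0.53  0.44  1.33 -0.    1.37 -0.53] F [-0.3  0.4 -2.8] w 0.0216
stand [([0.5261, -0.215, -0.0031], 0.8)]
stand []
long_slot []
long_slot [([0.5827, -0.214, 0.0986], 0.69)]
short_slot [([0.5495, -0.2131, 0.1026], 0.69)]
short_slot [([0.5507, -0.2162, 0.1022], 0.79), ([0.5802, -0.2106, 0.2231], 0.2)]
knob [([0.4268, -0.2868, 0.0726], 0.98)]
knob [([0.4265, -0.2826, 0.0768], 0.75)]
scraper_handle [([0.5823, -0.2132, 0.324], 0.7), ([0.4246, -0.0102, -0.0057], 0.45)]
scraper_handle [([0.5823, -0.2129, 0.3193], 0.7)]
scraper_edge []
scraper_edge [([0.5794, -0.2111, 0.2224], 0.64), ([0.6536, -0.4415, 0.0005], 0.6)]
```

View pics/w7.png

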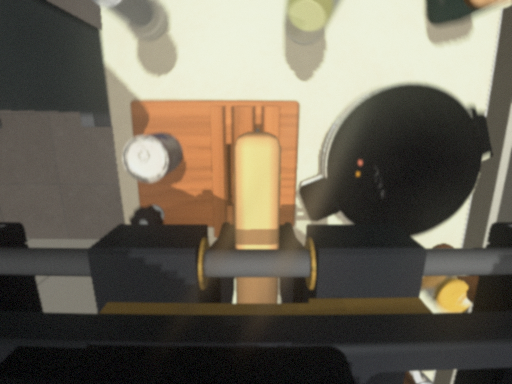

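In the wrist view the held scraper covers most of the long slot. The slot's far end shows at about (258,115), and the short slot is visible at u≈225–232. I'll measure these precisely.

Run:
```python
from h import *
im=cv2.imread("pics/w7.png",0).astype(int)
for r in (106,112,118,124,130): print(r,im[r,248:270])
for r in (115,140,165,190): print(r,im[r,205:238])
c=cv2.resize(cv2.imread("pics/w7.png")[90:240,120:310],None,fx=4,fy=4,interpolation=cv2.INTER_CUBIC); cv2.imwrite("pics/w7c.png",c)
import pickle
p=wrist(); 
print(np.round(ray(p,[[255,115],[258,115],[261,115],[222,115],[228,115]],.102),4))
```

```text
106 [155 157 155 152 149 141 138 151 160 168 169 168 165 151 141 142 152 156
 162 160 164 160]
112 [163 162 161 151 133 121 126 147 164 173 176 172 166 146 134 134 148 163
 174 174 176 174]
118 [159 160 156 149 132 117 118 132 148 158 158 156 146 133 123 128 147 163
 172 176 173 173]
124 [160 160 156 148 134 118 112 113 120 126 125 125 118 114 115 125 146 164
 171 176 174 173]
130 [154 155 151 144 127 118 104  99 104 103 102 106 104 109 113 126 140 158
 165 171 175 175]
115 [157 161 161 156 158 157 165 163 165 164 165 163 166 162 160 155 150 133
 122 125 138 158 167 171 166 159 140 122 123 137 145 148 149]
140 [161 162 163 162 162 159 159 160 160 161 159 159 160 158 153 152 147 137
 120 112 120 139 150 155 155 148 131 112 114 125 135 143 166]
165 [151 150 149 151 150 145 138 146 152 156 158 159 158 155 150 153 150 144
 132 113 102  94  82  74  72  80 100 108 113 131 160 182 196]
190 [110 111 111 111 113 115 126 136 145 154 154 155 154 154 150 147 148 145
 138 120 106 102  92  76  71  81  91 106 112 122 145 173 189]
[[ 0.5826 -0.1438  0.102 ]
 [ 0.5862 -0.1438  0.102 ]
 [ 0.5898 -0.1438  0.102 ]
 [ 0.5427 -0.1436  0.102 ]
 [ 0.55   -0.1436  0.102 ]]
```

View pics/w7c.png

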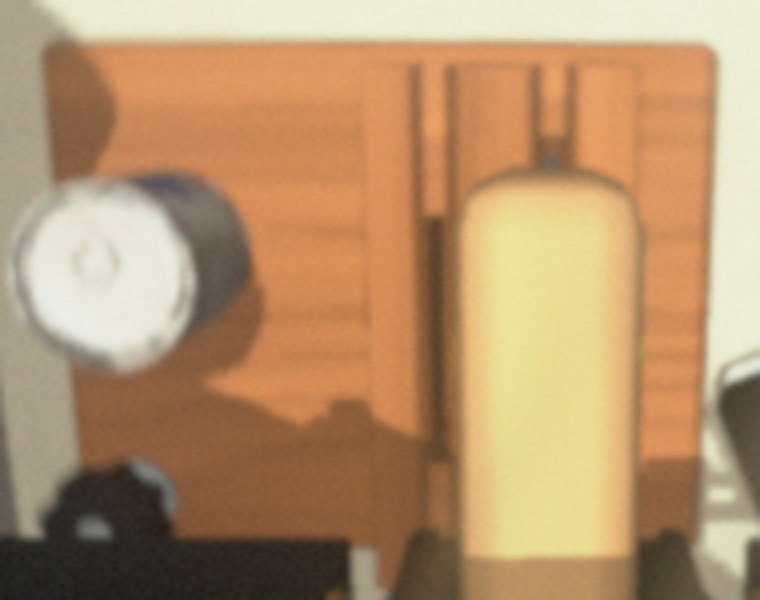

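Run:
```python
from h import *
p=wrist()
def ln(a,b,z):
    w=ray(p,[a,b],z); d=w[0]-w[1]; print(np.round(w[:,:2],4).tolist(),"yaw",round(np.degrees(np.arctan2(d[1],d[0]))-90,2))
ln((131.3,102.5),(140,202.5),.042)   # board left edge
ln((299,102.5),(295,205),.042)       # right edge
ln((227.8,112),(229.3,195),.100)     # short groove
w=ray(p,[(257.8,112)],.102);print("long groove",w)
w=ray(p,[(132,101),(298,101)],.042);print("front/back corners y+",w)
```

```text
[[0.4093, -0.1248], [0.4069, -0.2705]] yaw -0.95
[[0.6437, -0.1268], [0.6421, -0.2755]] yaw -0.59
[[0.5497, -0.1401], [0.5487, -0.2441]] yaw -0.56
long groove [[ 0.58604403 -0.14034903  0.102     ]]
front/back corners y+ [[ 0.41049427 -0.12281833  0.042     ]
 [ 0.642206   -0.12476791  0.042     ]]
```

Run:
```python
from h import *
p=wrist(); st()
print("slot end",ray(p,[(257.8,123),(229,143.7),(229,205)],.102)[:,:2].round(4).tolist())
for z in (.31,.324,.338): print("handle end",z,ray(p,[(257.5,132.5)],z)[:,:2].round(4).tolist())
print("handle sides",ray(p,[(234.5,165),(279.5,165)],.33)[:,:2].round(4).tolist())
```

```text
t 34.78 p [ 0.5839 -0.2157  0.3091] tool x [ 0.004  1.    -0.   ] y [ 1.    -0.004  0.   ] q [-0.53  0.44  1.33 -0.    1.37 -0.53] F [ 0.9 -0.  -2.3] w 0.0218
slot end [[0.586, -0.1533], [0.5503, -0.178], [0.5481, -0.257]]
handle end 0.31 [[0.585, -0.1542]]
handle end 0.324 [[0.5849, -0.1535]]
handle end 0.338 [[0.5849, -0.1528]]
handle sides [[0.5737, -0.1685], [0.5955, -0.1686]]
```

Request:
{"api": "servo_tool", "payload": {"rows": [1, -0.002, 0.001, 0, 0.4, 1, 0, 0, 0.035, 0, 1, 0, 0, 0.035, 0, 1, 0, 0, 0.03, 0, 1, 0, 0, 0.012, 0]}}

```text
time: 35.2
position: [0.5823, -0.2164, 0.1924]
tool_rot: [0.711, 0.703, -0.001, -0.004]
ft_force: [-1.3, -0.0, -4.8]
grip_width: 0.0217
grip_force: 30.0
```

Request:
{"api": "servo_tool", "payload": {"rows": [1, 0, 0, 0.002, 0, 1, 0, 0, 0.005, 0, 1, 0, 0, 0.005, 0, 1, 0, 0, 0.004, 0, 1, 0, 0, 0, 0]}}

```text
time: 35.62
position: [0.5851, -0.2178, 0.1814]
tool_rot: [0.711, 0.703, 0.0, 0.0]
ft_force: [0.1, -0.5, -3.9]
grip_width: 0.0218
grip_force: 30.0
```

Request:
{"api": "servo_tool", "payload": {"rows": [1, 0, 0, 0.004, 0, 1, 0, 0, 0.004, 0, 1, 0, 0, 0.004, 0, 1, 0, 0, 0, 0]}}

```text
time: 35.95
position: [0.5843, -0.2174, 0.1681]
tool_rot: [0.711, 0.703, -0.0, -0.001]
ft_force: [0.2, -0.7, -3.3]
grip_width: 0.0216
grip_force: 30.0
```

Entering freely, since the edge is about 17 mm below the mouth with no contact force.

Request:
{"api": "servo_tool", "payload": {"rows": [1, 0, 0, 0.006, 0, 1, 0, 0, 0.006, 0, 1, 0, 0, 0.006, 0, 1, 0, 0, 0, 0]}}

```text
time: 36.28
position: [0.5844, -0.2172, 0.1493]
tool_rot: [0.711, 0.703, -0.0, -0.001]
ft_force: [-0.8, -1.0, -3.8]
grip_width: 0.0214
grip_force: 30.0
```

Request:
{"api": "servo_tool", "payload": {"rows": [1, 0, 0, 0.006, 0, 1, 0, 0, 0.006, 0, 1, 0, 0, 0.004, 0, 1, 0, 0, 0, 0]}}

```text
time: 36.62
position: [0.5845, -0.2175, 0.1337]
tool_rot: [0.711, 0.703, -0.0, -0.001]
ft_force: [-1.6, 0.1, -4.4]
grip_width: 0.0217
grip_force: 30.0
```

Request:
{"api": "servo_tool", "payload": {"rows": [1, 0, 0, 0.002, 0, 1, 0, 0, 0.002, 0, 1, 0, 0, 0, 0]}}

```text
time: 36.87
position: [0.5846, -0.2176, 0.1308]
tool_rot: [0.711, 0.703, -0.0, -0.0]
ft_force: [-3.2, -0.4, -4.1]
grip_width: 0.0218
grip_force: 30.0
```

Nearly at the floor with about 3 mm to go. I'll seat it and open fully.

Request:
{"api": "servo_tool", "payload": {"rows": [1, 0, 0, 0.002, 0, 1, 0, 0, 0.002, 0, 1, 0, 0, 0, 0]}}

```text
time: 37.12
position: [0.5847, -0.2177, 0.1268]
tool_rot: [0.711, 0.703, -0.0, -0.0]
ft_force: [-3.2, -1.2, -2.0]
grip_width: 0.0218
grip_force: 30.0
```

Request:
{"api": "servo_tool", "payload": {"rows": [-1, 0, 0, 0, 0, -1, 0, 0, 0, 0, -1, 0, 0, 0, 0, -1, 0, 0, 0, 0, -1, 0, 0, 0, 0]}}

```text
time: 37.53
position: [0.5858, -0.218, 0.1277]
tool_rot: [0.711, 0.703, 0.0, 0.001]
ft_force: [-0.2, 0.4, -0.6]
grip_width: 0.0475
grip_force: 0.0
```

Request:
{"api": "servo_tool", "payload": {"rows": [-1, 0, 0, 0, 0, -1, 0, 0, 0, 0, -1, 0, 0, 0, 0, -1, 0, 0, 0, 0, -1, 0, 0, 0, 0]}}

```text
time: 37.95
position: [0.5849, -0.2177, 0.127]
tool_rot: [0.711, 0.703, 0.0, 0.0]
ft_force: [0.6, -0.5, -0.4]
grip_width: 0.0804
grip_force: 0.0
```

Request:
{"api": "servo_tool", "payload": {"rows": [-1, 0, 0, -0.02, 0, -1, 0, 0, -0.03, 0, -1, 0, 0, -0.035, 0, -1, 0, 0, -0.035, 0, -1, 0, 0, -0.035, 0]}}

```text
time: 38.37
position: [0.5845, -0.2175, 0.2834]
tool_rot: [0.711, 0.703, -0.0, -0.0]
ft_force: [0.8, -0.2, -0.2]
grip_width: 0.0869
grip_force: 0.0
```

Run:
```python
from h import *
st()
p=wrist(); s=robot.camera("scene"); t=robot.camera("top")
for n in ["scraper_handle","stand","tin","scraper_edge"]:
  for q in (p,s,t):
    print(n,[(np.round(x["at"],4).tolist(),round(x["score"],2)) for x in robot.place_of(q,n)[:2]])
c=np.zeros((384,800,3),np.uint8); c[:,:512]=p["pixels"]; b=cv2.resize(s["pixels"][150:230,230:330],None,fx=2.8,fy=2.8); c[:b.shape[0],512:512+b.shape[1]]=b
save({"pixels":c},"m8")
```

```text
t 38.37 p [ 0.5845 -0.2175  0.2834] tool x [0.011 1.    0.   ] y [ 1.    -0.011 -0.001] q [-0.54  0.47  1.36  0.    1.31 -0.52] F [ 0.8 -0.2 -0.2] w 0.0869
scraper_handle [([0.5786, -0.2161, 0.1425], 0.94)]
scraper_handle [([0.5755, -0.2188, 0.1441], 0.62)]
scraper_handle [([0.5796, -0.2133, 0.1387], 0.51), ([0.5329, 0.2273, -0.0013], 0.33)]
stand [([0.526, -0.2154, -0.0009], 0.73)]
stand [([0.5215, -0.2138, -0.003], 0.85)]
stand []
tin [([0.4449, -0.1956, 0.0405], 0.85)]
tin [([0.4466, -0.1912, 0.0403], 0.9), ([0.5429, -0.2172, 0.0994], 0.16)]
tin []
scraper_edge [([0.4253, -0.0028, -0.006], 0.4)]
scraper_edge [([0.5878, -0.217, 0.041], 0.71)]
scraper_edge []
```

View pics/m8.png

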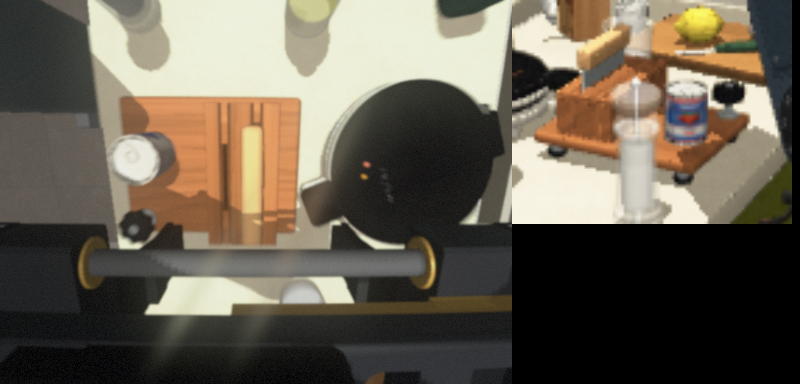

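The scraper is home: handle middle at z≈0.1425 against 0.143 expected, seated in the longer slot at px (252,185). The tin is upright, and the other objects show no sign of having moved. Handing in.

```bash
python3 -c "
from rig import robot
print(robot.hand_in())"
```

```text
the job is handed in; nothing more can be done
None
```

The job is handed in: by touch probing before the final 15° of turn the stand felt firm (not re-probed after it), and the scraper is fully home in the longer slot, but I once lifted before the knob was free, which shifted the stand and tin about 26 mm (limit 50 mm).

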